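# Start the screw lid of a specimen jar by the back-turn trick and keep hold of it

### The arm

A 7-joint arm with a two-finger parallel gripper is mounted at the origin on the work surface. World frame = base frame: x ahead of the robot, y to its left, z up, the work surface at z = 0. Lengths are in m, angles in rad, forces in N, time in s.
With the tool pointing down it reaches from about 0.4 to 0.875 m from the base axis. Payload 4.4 kg.
Tool frame: the origin (TCP) lies between the finger pads, 19 mm behind the fingertips; this is the grasp point; z points along the fingers, y is the line along which they close (so a half turn about z gives the same grasp; the last joint's range is limited). The gripper opens to 85 mm and grips with 20 to 120 N. Pads are 22 mm wide; open, the fingers measure 114 mm over their backs; the gripper's body (76 mm by 85 mm) begins 54 mm behind the grasp point. The pads swing forward as they close: fully open they stand 13 mm farther back than shut.
Start: joints at [1.179, 0.628, 0.038, 1.517, -0.027, 0.996, -0.02], TCP at [0.208, -0.616, 0.25] pointing down, gripper open.
Joint ranges: [-3.06, 3.06], [-0.37, 2.12], [-1.25, 1.32], [0.18, 2.47], [-1.1, 4.24], [0.23, 1.98], [-2.94, 2.94]. Speed limits (rad/s): [2.57, 2.57, 3.14, 3.14, 3.14, 3.14, 3.14].

### API

Orientations are given as a unit quaternion [w, x, y, z].
In Python, from plant import r, vision gives the robot as it stands.
- The arm moves only by the tool arm_command, never from a script. Its argument "increments" is a list of rows, each an object with "hand": the opening, from 0 (shut) to 1 (fully open); "delta_pos": the shift along the world's x, y, z as a fraction of full scale, a list of three; "turn": the turn about the world's z as a fraction of full scale. A call has 1 to 12 rows; each row shifts and turns the commanded pose from where the row before left it; what a row does not reach is not made up. Full scale, the value 1, is 0.05 m for a shift and 4 degrees for a turn. A row lasts 1/10 s, in which the tool goes at most 50 mm and 8.59 degrees, less where a joint would pass 70% of its speed; a pose out of reach is approached as far as the arm can. A call with a number of a shift or a turn outside -1 to 1 is refused whole. A call with a gripper value outside its range is refused whole. The fingers move at their own pace and stop on an object; the grip force is fixed at half the most. Time passes only in rows, so rows that do not move let the fingers close. It gives the time, the measured TCP pose, the force, the opening and the grip force at its end, in the units of the state.
- r.state(): the state, without advancing time (a new reading comes with each control period).
- vision.snapshot(name): name is "scene" or "side" or "wrist"; returns a dict with "color" (420x560x3 uint8, red, green, blue), "fx", "fy", "cx", "cy" (pixels), "rvec" (rotation vector, rad) and "tvec" (3), from world to camera coordinates, as OpenCV has them. Camera axes: x right, y down, z forward; pixel columns grow to the right and rows downward; lengths in m; the calibration is good to about 2 mm. The wrist camera is an equidistant fisheye: a pixel r from the principal point sees the ray r / f radians off the axis. A picture is of the moment at which its call begins. There is no depth.
- r.job_done(): hands the job in; it is judged then, once.
The state is a dict: "time": time; "qpos": joint angles; "joint_velocities": joint speeds; "effort": joint torques, N m; "eef_pos": TCP position; "eef_rot": TCP orientation; "wrist_force": force on the tool from outside, world axes, zero at the start; "wrist_torque": the same for the moment, N m; "opening": finger opening in m; "grip_force": force on a finger pad.
Only numpy, scipy, OpenCV 4.12 (cv2) and the standard library are available. Lean on these libraries where they do the work, as an engineer would, in place of code of your own. Each camera call takes 0.05 s, during which the arm holds its last target. There are 200 camera calls.

### The job

The yellow lid has only been set down on the specimen jar that is fixed in the blue bench holder, and its thread has not caught: turning it forward now would jam. Without lifting it off, turn the lid backward (counterclockwise seen from above) until it drops into the thread, then turn it forward (clockwise) one full turn from there, and finish while still holding the lid in the gripper at that point, started but not tight. Leave the two small pots and the tube rack alone.

Things in the scene. Friction and masses are not known exactly. Their poses are not given: they have to be found in the camera images.
- lid: Loose yellow screw lid, about 60 g, 40 mm tall, mouth down. The top 8 mm is a smooth round crown 51 mm wide: grip it there from above, at any yaw; the skirt below is 49 mm wide. Origin on its axis at its underside, z up. Three lugs point inward at 0, 120 and 240 degrees from its +x, 3 mm above the underside. It turns easily, with about 1 mm of play sideways and up and down.
- lid_top (a point): Centre of the lid's top face, 40 mm above the lid's origin, axes as the lid's. A black strip runs from here to the rim along +x. Clockwise seen from above (yaw falling) is forward. The lid drops into the thread by its own weight only if the fingers let it: a firm grip carries it, so press down lightly or let go for a moment.
- jar: White specimen jar, 54 mm wide, shoulder 70 mm above the bench, fixed (cannot turn or move) in a blue block 100 x 100 x 34 mm on the bench. Origin under its centre at bench level, z up. The lid's origin is 93.6 mm above the jar's while unthreaded, 89 to 90 mm when dropped in; each turn clockwise then lowers it 14.4 mm: about 75 mm after one turn. It bottoms at 70 mm (1.35 turns).
- neck (a point): Centre of the jar's thread entry, 95.5 mm above the jar's origin, axes as the jar's. Three entries: the lid drops in when its yaw relative to the jar is 0, 120 or 240 degrees, give or take about 10. It starts 23 to 85 degrees clockwise of an entry; further clockwise a stop blocks it. A stop 12 degrees behind each entry's middle ends backward turning; the lid can still drop there.
- pot_a: Bystander: small closed specimen pot with a yellow lid, 46 mm wide, 58 mm tall, origin under its centre. Leave it alone.
- pot_b: Bystander: second small closed specimen pot, same as the first, origin under its centre. Leave it alone.
- rack: Bystander: white tube rack 60 x 150 mm (x, y), 82 mm tall with its blue-capped tubes, origin under its centre. Leave it alone.
Not all that is in view belongs to the job. What is shaped like the lid but orange or turquoise is not meant.

How it is judged:
By the outcome, as a careful person would: the job done as asked, in the order asked, and still so for the second after the job is handed in, while the arm keeps its last pose, push and grip.
It also fails if it takes over 72 s, if anything falls off the work surface, if the arm or the gripper's body presses on something with over 40 N, if the wrist force passes 120 N, or if a joint passes its speed limit or range.

## Working session

There is one attempt and no reset: what is moved stays moved. The work goes in short steps, Python scripts to look and compute and a tool call to move; the robot and the scene stay as the last step left them, time stands still between calls to the robot, and variables do not carry over. Pictures are saved under pics/ and viewed, at most 10 in all, crops included, and the job is handed in when it is done.

Besides the shell and the picture viewer there is one more tool, called as name(argument=value, ...), one argument or row to a line, values as JSON. arm_command: Moves the arm, as the interface text tells. Shift numbers are shares of 0.05 m and turn numbers shares of 4 degrees, none past 1 either way. Its arguments: {"type":"object","properties":{"increments":{"type":"array","items":{"type":"object","properties":{"hand":{"type":"number"},"delta_pos":{"type":"array","items":{"type":"number"}},"turn":{"type":"number"}}}}},"required":["increments"]}

```bash
mkdir -p pics; ls; python3 - <<'E'
from plant import r, vision
import cv2,numpy as np
ims=[]
for n in ["scene","side"]:
    s=vision.snapshot(n); np.savez(f"pics/{n}.npz",**s)
    cv2.imwrite(f"pics/{n}0.png",s["color"][:,:,::-1])
    print(n,s["fx"],s["cx"],s["cy"],s["rvec"],s["tvec"])
print(r.state())
E
```

```text
pics
scene 509.5123345163252 275.63314891077613 200.50238368284207 [ 2.09523612  0.72583855 -0.39152819] [-0.46790952 -0.13912002  1.49718673]
side 414.4243881933617 279.7818544951814 208.94527414279653 [ 2.15065713 -0.61127893  0.31682292] [-0.49359397  0.25440813  0.62347016]
{'time': 0.1, 'qpos': array([ 1.17919288,  0.62920163,  0.03843313,  1.51824276, -0.02703031,
        0.99631128, -0.01996802]), 'joint_velocities': array([-0.00049469, -0.00281293, -0.00183243, -0.00389433, -0.00113646,
       -0.00016866,  0.00236892]), 'effort': array([ 3.05818321e-03, -5.64530611e+01,  1.23068970e+00, -1.93973529e+01,
        1.13480946e-02,  5.45314790e-03, -2.39044402e-05]), 'eef_pos': array([ 0.20792533, -0.61530371,  0.24922258]), 'eef_rot': array([-8.13706512e-04,  9.86758430e-01,  1.62194708e-01, -1.24079381e-04]), 'wrist_force': array([-0.61902236, -0.65826933, -0.24896467]), 'wrist_torque': array([ 0.04190328,  0.02490364, -0.03110709]), 'grip_force': 0.0, 'opening': 0.08492426096777933}
```

View pics/scene0.png

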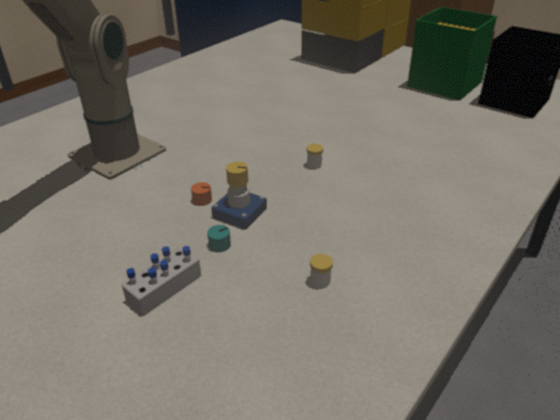

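View pics/side0.png

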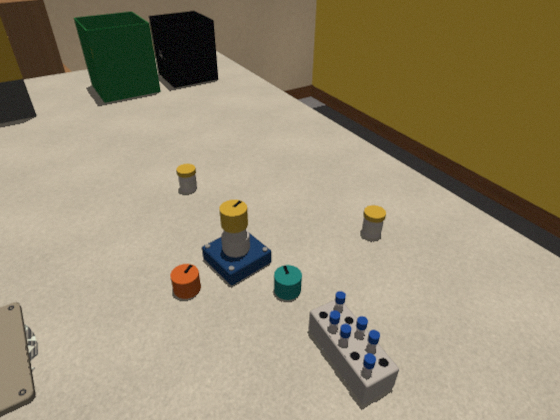

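The lid is the yellow cap on the jar in the blue block: about (237,174) in the scene view and (234,215) in the side view. The pots are at (315,155) and (320,270) in the scene view, the rack at (163,278), and the decoys are orange and turquoise.

```bash
cat > h.py <<'E'
import cv2,numpy as np
def ray(s,u,v,fish=False):
    R=cv2.Rodrigues(np.array(s["rvec"],float))[0]; t=np.array(s["tvec"],float).ravel()
    x,y=(u-s["cx"])/s["fx"],(v-s["cy"])/s["fy"]
    if fish:
        a=np.hypot(x,y); k=np.sin(a)/max(a,1e-9); d=np.array([x*k,y*k,np.cos(a)])
    else: d=np.array([x,y,1.])
    return -R.T@t, R.T@(d/np.linalg.norm(d))
def onz(s,u,v,z,fish=False):
    c,d=ray(s,u,v,fish); return c+d*(z-c[2])/d[2]
def tri(a,b):
    A=[];y=[]
    for c,d in (a,b):
        P=np.eye(3)-np.outer(d,d);A.append(P);y.append(P@c)
    return np.linalg.lstsq(np.vstack(A),np.hstack(y),rcond=None)[0]
def hsv(s): return cv2.cvtColor(np.ascontiguousarray(s["color"]),cv2.COLOR_RGB2HSV)
def blobs(m,amin=30):
    n,l,st,c=cv2.connectedComponentsWithStats(m.astype(np.uint8))
    return [(st[i],c[i],l==i) for i in range(1,n) if st[i][4]>amin]
E
python3 - <<'E'
from h import *
rs=[]
for n in ["scene","side"]:
    s=dict(np.load(f"pics/{n}.npz")); H=hsv(s)
    m=cv2.inRange(H,(18,130,70),(32,255,255))
    for st,c,_ in blobs(m):
        if 100<c[0]<450 and c[1]>130:
            print(n,st,c,onz(s,*c,.1136).round(3), onz(s,*c,.05).round(3))
            if abs(c[0]-235)<12:
                rs.append(ray(s,st[0]+st[2]/2-.5,st[1]+st[3]/2-.5)); b=st
    # top face strip
    x,y=b[0]-14,b[1]-14
    cr=s["color"][y:y+110,x-20:x+80]
    cv2.imwrite(f"pics/{n}_c.png",cv2.resize(cr[:,:,::-1],None,fx=4,fy=4,interpolation=cv2.INTER_CUBIC)); print("crop",x-20,y)
    for st,c,_ in blobs(cv2.inRange(H,(100,100,30),(125,255,140)),300): print("blue",st,c,onz(s,*c,.02).round(3))
print(tri(*rs))
a,b=[cv2.imread(f"pics/{n}_c.png") for n in("scene","side")]
cv2.imwrite("pics/crop.png",np.hstack([a,b]))
E
```

```text
scene [308 145  14   8  86] [314.56976744 148.06976744] [0.557 0.211 0.114] [0.495 0.304 0.05 ]
scene [227 163  19  11 158] [235.74683544 167.67088608] [0.463 0.021 0.114] [0.391 0.095 0.05 ]
scene [311 255  21  14 240] [321.0375     261.59166667] [ 0.808 -0.126  0.114] [ 0.771 -0.067  0.05 ]
crop 193 149
blue [182   0  87  19 616] [223.36688312   4.8262987 ] [-0.816  1.322  0.02 ]
side [177 164  19  14 208] [185.72115385 170.21153846] [0.466 0.196 0.114] [0.498 0.297 0.05 ]
side [220 200  28  33 769] [233.47594278 216.01560468] [0.481 0.001 0.114] [0.515 0.075 0.05 ]
side [364 206  22  17 302] [374.37748344 213.55960265] [ 0.708 -0.129  0.114] [ 0.772 -0.072  0.05 ]
crop 186 186
blue [ 203  235   68   50 1607] [236.60360921 260.04729309] [ 0.473 -0.017  0.02 ]
[0.47919516 0.00106083 0.12176021]
```

View pics/crop.png

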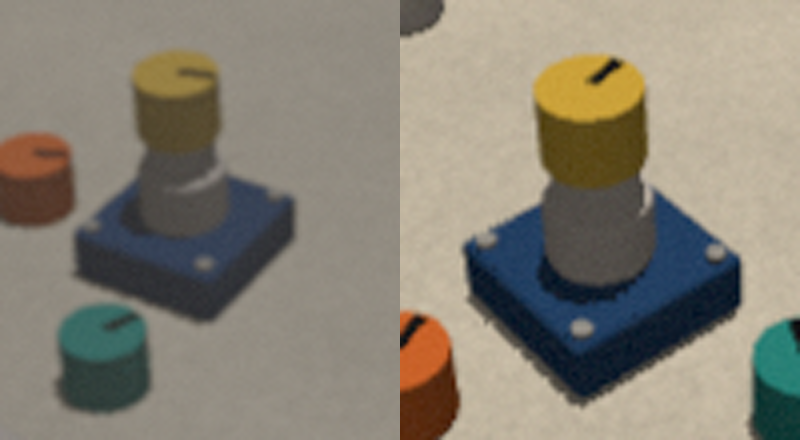

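```bash
python3 - <<'E'
from h import *
S={n:dict(np.load(f"pics/{n}.npz")) for n in("scene","side")}
O={"scene":(193,149,0),"side":(186,186,400)}
f=lambda n,p,z: onz(S[n],(p[0]-O[n][2])/4+O[n][0]-.4,p[1]/4+O[n][1]-.4,z)
for n,c,t in(("scene",(177,74),(216,75)),("side",(589,89),(621,63))):
    C=f(n,c,.1336);T=f(n,t,.1336);d=T-C
    print(n,C.round(4),np.linalg.norm(d),np.degrees(np.arctan2(d[1],d[0])))
q=[f("side",p,.034)[:2] for p in((467,248),(583,348),(740,262))]
print(np.round(q,4),(q[0]+q[2])/2,[np.degrees(np.arctan2(*(q[i+1]-q[i])[::-1])) for i in(0,1)],[np.linalg.norm(q[i+1]-q[i]) for i in(0,1)])
from plant import r
from scipy.spatial.transform import Rotation as R
w=r.state()["eef_rot"];print(R.from_quat(w,scalar_first=True).as_matrix().round(3),r.state()["qpos"][6])
E
```

```text
scene [0.4859 0.0014 0.1336] 0.022543498295951616 34.613931524467446
side [ 0.4801 -0.001   0.1336] 0.02390582471884382 25.295873644121755
[[ 0.4258  0.036 ]
 [ 0.4437 -0.054 ]
 [ 0.5344 -0.0421]] [ 0.48010797 -0.00305379] [np.float64(-78.7439842730744), np.float64(7.45811244731533)] [np.float64(0.09169033349287818), np.float64(0.09143766420187882)]
[[ 0.947  0.32  -0.001]
 [ 0.32  -0.947  0.002]
 [ 0.    -0.002 -1.   ]] -0.019968016724722704
```

Both views agree: the lid axis is near (0.482, 0.000) and the top strip yaw is about 30°. Moving there at height.

arm_command(
  increments=[
    {"hand": 1, "delta_pos": [0.34, 0.77, 0], "turn": 0},
    {"hand": 1, "delta_pos": [0.34, 0.77, 0], "turn": 0},
    {"hand": 1, "delta_pos": [0.34, 0.77, 0], "turn": 0},
    {"hand": 1, "delta_pos": [0.34, 0.77, 0], "turn": 0},
    {"hand": 1, "delta_pos": [0.34, 0.77, 0], "turn": 0},
    {"hand": 1, "delta_pos": [0.34, 0.77, 0], "turn": 0},
    {"hand": 1, "delta_pos": [0.34, 0.77, 0], "turn": 0},
    {"hand": 1, "delta_pos": [0.34, 0.77, 0], "turn": 0},
    {"hand": 1, "delta_pos": [0.34, 0.77, 0], "turn": 0},
    {"hand": 1, "delta_pos": [0.34, 0.77, 0], "turn": 0},
    {"hand": 1, "delta_pos": [0.34, 0.77, 0], "turn": 0},
    {"hand": 1, "delta_pos": [0.34, 0.77, 0], "turn": 0},
  ],
)

```text
time: 1.3
eef_pos: [0.4123, -0.1522, 0.2499]
eef_rot: [-0.0, 0.987, 0.162, -0.0]
wrist_force: [0.2, 0.1, 0.0]
opening: 0.085
grip_force: 0.0
```

arm_command(
  increments=[
    {"hand": 1, "delta_pos": [0.34, 0.77, 0], "turn": 0},
    {"hand": 1, "delta_pos": [0.34, 0.77, 0], "turn": 0},
    {"hand": 1, "delta_pos": [0.34, 0.77, 0], "turn": 0},
    {"hand": 1, "delta_pos": [0.34, 0.77, 0], "turn": 0},
    {"hand": 1, "delta_pos": [0, 0, -0.5], "turn": 0},
    {"hand": 1, "delta_pos": [0, 0, -0.5], "turn": 0},
    {"hand": 1, "delta_pos": [0, 0, 0], "turn": 0},
    {"hand": 1, "delta_pos": [0, 0, 0], "turn": 0},
  ],
)

```text
time: 2.1
eef_pos: [0.4798, 0.0, 0.2]
eef_rot: [-0.0, 0.987, 0.162, -0.001]
wrist_force: [0.1, -0.2, -0.3]
opening: 0.0853
grip_force: 0.0
```

```bash
python3 - <<'E'
from h import *
from plant import r,vision
s=vision.snapshot("wrist"); np.savez("pics/w1.npz",**s); cv2.imwrite("pics/w1.png",s["color"][:,:,::-1])
st=r.state();print(st["eef_pos"],st["eef_rot"],st["qpos"],st["wrist_force"],s["fx"],s["cx"],s["cy"])
for b,c,_ in blobs(cv2.inRange(hsv(s),(18,130,60),(32,255,255))): print(b,c,onz(s,*c,.1336,True))
E
```

```text
[ 4.80479358e-01 -6.82296397e-05  2.00670958e-01] [8.50585270e-05 9.86806487e-01 1.61903672e-01 3.88437633e-04] [-0.02260592  0.4617875  -0.05004585  2.03192815  0.03709719  0.64791798
 -1.34254108] [-1.23015795  0.89454086  0.12461429] 325.19226210127806 284.5005921830204 210.30494011506016
[  7  80  28  43 931] [ 20.44360902 101.0622986 ] [0.51069587 0.21699622 0.1336    ]
[273 181   7  10  47] [276.25531915 185.44680851] [0.5065335  0.01433923 0.1336    ]
[ 244  181   80   87 3218] [280.29303915 224.35705407] [0.48384285 0.00419299 0.1336    ]
[267 184   6  10  32] [269.4375  188.59375] [0.50337607 0.01762932 0.1336    ]
[293 251  22  15  60] [303.8 257.1] [ 0.4673842 -0.0173267  0.1336   ]
```

View pics/w1.png

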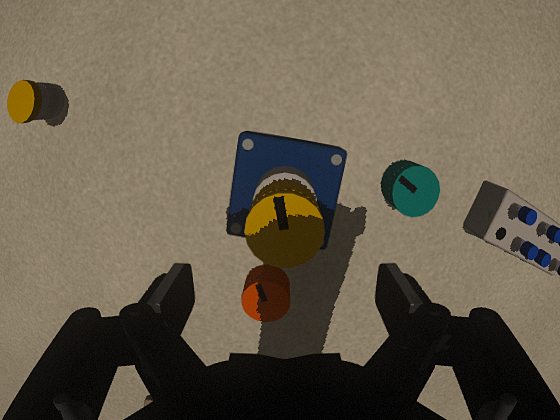

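The wrist view shows the lid's top disc centred near (284,229), radius ~39 px, with the strip running from there to (279,197). The block is square below and the fingers are clear on both sides.

```bash
python3 - <<'E'
from h import *
s=dict(np.load("pics/w1.npz"))
m=cv2.inRange(hsv(s),(15,100,20),(34,255,255)); b=max((b for b in blobs(m) if b[1][0]>200),key=lambda b:b[0][4])
cs=max(cv2.findContours(b[2].astype(np.uint8),0,2)[0],key=len)[:,0]
print(b[0])
# bottom/left/right arc of disc (far side hides behind skirt)
p=np.array([onz(s,u,v,.1336,True)[:2] for u,v in cs if v>222])
A=np.c_[2*p,np.ones(len(p))];x=np.linalg.lstsq(A,(p**2).sum(1),rcond=None)[0]
C=x[:2];print("centre",C,"R",np.sqrt(x[2]+C@C))
for t in((279,197),): d=onz(s,*t,.1336,True)[:2]-C;print(np.degrees(np.arctan2(d[1],d[0])),np.hypot(*d))
q=np.array([onz(s,*p,.034,True)[:2] for p in((238,133),(348,150),(327,248),(228,236))]);print(q.round(4),[np.degrees(np.arctan2(*(q[i+1]-q[i])[::-1])) for i in(0,1)],q.mean(0))
E
```

```text
[ 244  180   81   88 5224]
centre [4.80103951e-01 3.56329160e-04] R 0.025074523037755442
26.73015427445414 0.022557407973321068
[[ 0.5201  0.0575]
 [ 0.5375 -0.0412]
 [ 0.442  -0.0566]
 [ 0.423   0.0386]] [np.float64(-79.97164058846762), np.float64(-170.798296016848)] [ 4.80638048e-01 -4.29090176e-04]
```

arm_command(
  increments=[
    {"hand": 1, "delta_pos": [0, 0, -0.4], "turn": 0},
    {"hand": 1, "delta_pos": [0, 0, -0.4], "turn": 0},
    {"hand": 1, "delta_pos": [0, 0, -0.4], "turn": 0},
    {"hand": 1, "delta_pos": [0, 0, -0.24], "turn": 0},
    {"hand": 0.5, "delta_pos": [0, 0, 0], "turn": 0},
    {"hand": 0.3, "delta_pos": [0, 0, 0], "turn": 0},
    {"hand": 0.3, "delta_pos": [0, 0, 0], "turn": 0},
    {"hand": 0.3, "delta_pos": [0, 0, 0], "turn": 0},
    {"hand": 0.3, "delta_pos": [0, 0, 0], "turn": 0},
    {"hand": 0.3, "delta_pos": [0, 0, 0], "turn": 0},
  ],
)

```text
time: 3.15
eef_pos: [0.4812, -0.0001, 0.1294]
eef_rot: [0.0, 0.987, 0.162, 0.001]
wrist_force: [-0.2, -0.9, 6.6]
opening: 0.0486
grip_force: 60.9
```

arm_command(
  increments=[
    {"hand": 0.3, "delta_pos": [0, 0, -0.02], "turn": 0},
    {"hand": 0.3, "delta_pos": [0, 0, -0.02], "turn": 0},
  ],
)

```text
time: 3.35
eef_pos: [0.4815, -0.0001, 0.1287]
eef_rot: [0.0, 0.987, 0.162, 0.002]
wrist_force: [-5.7, 0.4, 29.5]
opening: 0.0487
grip_force: 62.8
```

arm_command(
  increments=[
    {"hand": 0.3, "delta_pos": [0, 0, 0.03], "turn": 0},
    {"hand": 0.3, "delta_pos": [0, 0, 0], "turn": 0.5},
    {"hand": 0.3, "delta_pos": [0, 0, 0], "turn": 1},
    {"hand": 0.3, "delta_pos": [0, 0, 0], "turn": 1},
    {"hand": 0.3, "delta_pos": [0, 0, 0], "turn": 1},
  ],
)

```text
time: 3.85
eef_pos: [0.4819, 0.0003, 0.1293]
eef_rot: [0.001, 0.959, 0.282, 0.002]
wrist_force: [0.6, -0.1, 8.3]
opening: 0.0488
grip_force: 61.6
```

```bash
cat >> h.py <<'E'
def look(tag):
    from plant import r,vision
    st=r.state(); q=st["eef_rot"]
    psi=2*np.degrees(np.arctan2(q[2],q[1]))%360
    s=vision.snapshot("side"); np.savez(f"pics/{tag}.npz",**s)
    cv2.imwrite(f"pics/{tag}.png",cv2.resize(s["color"][170:280,180:290,::-1],None,fx=5,fy=5,interpolation=cv2.INTER_CUBIC))
    print(tag,"t",st["time"],"psi",round(psi,1),"pos",st["eef_pos"].round(4),"F",st["wrist_force"].round(1),"T",st["wrist_torque"].round(2),"open",round(st["opening"],4),"q7",round(st["qpos"][6],2))
E
python3 -c "
from h import *;look('a1')"
```

```text
a1 t 3.85 psi 32.8 pos [4.819e-01 3.000e-04 1.293e-01] F [ 0.6 -0.1  8.3] T [-0.11  0.02 -0.11] open 0.0488 q7 -1.19
```

View pics/a1.png

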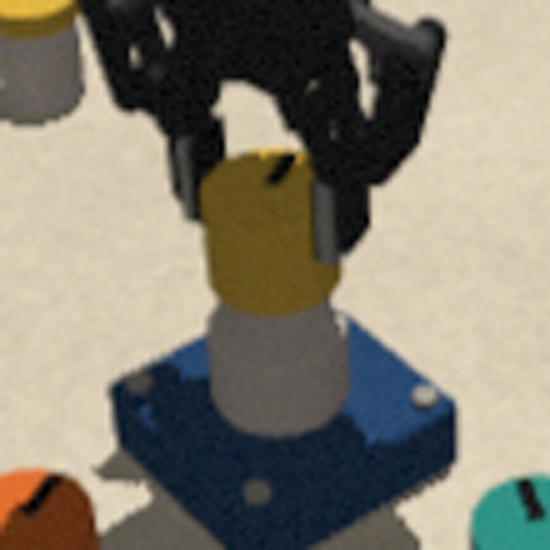

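arm_command(
  increments=[
    {"hand": 0.3, "delta_pos": [0, 0, 0], "turn": 1},
    {"hand": 0.3, "delta_pos": [0, 0, 0], "turn": 1},
    {"hand": 0.3, "delta_pos": [0, 0, 0], "turn": 1},
    {"hand": 0.3, "delta_pos": [0, 0, 0], "turn": 1},
    {"hand": 0.3, "delta_pos": [0, 0, 0], "turn": 0.5},
    {"hand": 0.3, "delta_pos": [0, 0, 0], "turn": 0},
  ],
)

```text
time: 4.5
eef_pos: [0.4818, 0.0003, 0.1293]
eef_rot: [0.001, 0.904, 0.428, 0.002]
wrist_force: [0.2, 0.1, 9.3]
opening: 0.049
grip_force: 61.8
```

arm_command(
  increments=[
    {"hand": 0.3, "delta_pos": [0, 0, 0], "turn": 1},
    {"hand": 0.3, "delta_pos": [0, 0, 0], "turn": 1},
    {"hand": 0.3, "delta_pos": [0, 0, 0], "turn": 0},
  ],
)

```text
time: 4.8
eef_pos: [0.4819, 0.0004, 0.1293]
eef_rot: [0.001, 0.871, 0.491, 0.002]
wrist_force: [0.2, 0.2, 9.2]
opening: 0.0487
grip_force: 61.7
```

```bash
python3 -c "
from h import *;look('a2')"
```

```text
a2 t 4.8 psi 58.8 pos [4.819e-01 4.000e-04 1.293e-01] F [0.2 0.2 9.2] T [ 0.01 -0.06  0.08] open 0.0487 q7 -0.89
```

arm_command(
  increments=[
    {"hand": 0.3, "delta_pos": [0, 0, 0], "turn": 1},
    {"hand": 0.3, "delta_pos": [0, 0, 0], "turn": 1},
    {"hand": 0.3, "delta_pos": [0, 0, 0], "turn": 0},
  ],
)

```text
time: 5.15
eef_pos: [0.482, 0.0004, 0.1294]
eef_rot: [0.001, 0.835, 0.55, 0.002]
wrist_force: [-0.8, 0.2, 9.6]
opening: 0.0483
grip_force: 61.8
```

arm_command(
  increments=[
    {"hand": 0.3, "delta_pos": [0, 0, 0], "turn": 1},
    {"hand": 0.3, "delta_pos": [0, 0, 0], "turn": 1},
    {"hand": 0.3, "delta_pos": [0, 0, 0], "turn": 0},
  ],
)

```text
time: 5.45
eef_pos: [0.4818, 0.001, 0.1293]
eef_rot: [0.001, 0.795, 0.607, 0.002]
wrist_force: [0.0, 1.8, 9.7]
opening: 0.0486
grip_force: 61.8
```

```bash
python3 -c "
from h import *;look('a3')"
```

```text
a3 t 5.45 psi 74.8 pos [0.4818 0.001  0.1293] F [0.  1.8 9.7] T [0.42 0.18 0.05] open 0.0486 q7 -0.7
```

View pics/a3.png

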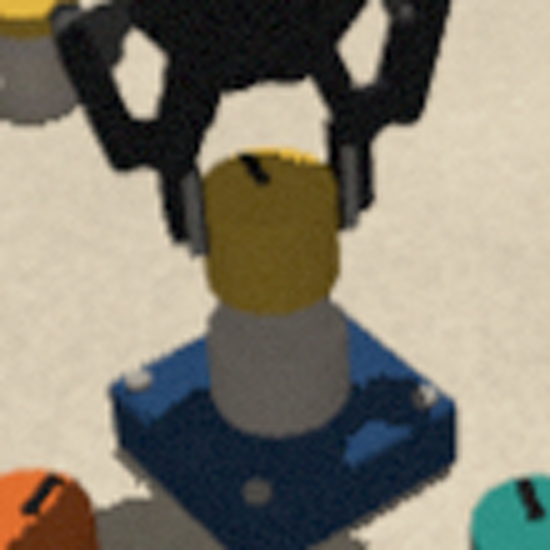

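The lid turns with the gripper: its strip now points away to the upper left at (258,168). It hasn't dropped, since the 9.7 N push-back remains. Continuing backward.

arm_command(
  increments=[
    {"hand": 0.3, "delta_pos": [0, 0, 0], "turn": 1},
    {"hand": 0.3, "delta_pos": [0, 0, 0], "turn": 1},
    {"hand": 0.3, "delta_pos": [0, 0, 0], "turn": 0},
  ],
)

```text
time: 5.8
eef_pos: [0.4804, 0.0001, 0.1281]
eef_rot: [0.0, 0.751, 0.66, 0.0]
wrist_force: [0.4, 0.3, -1.0]
opening: 0.049
grip_force: 61.8
```

arm_command(
  increments=[
    {"hand": 0.3, "delta_pos": [0, 0, 0], "turn": 1},
    {"hand": 0.3, "delta_pos": [0, 0, 0], "turn": 0.5},
    {"hand": 0.3, "delta_pos": [0, 0, 0], "turn": 0},
  ],
)

```text
time: 6.1
eef_pos: [0.4804, 0.0001, 0.1278]
eef_rot: [0.0, 0.716, 0.698, 0.0]
wrist_force: [1.3, -0.6, -0.3]
opening: 0.0486
grip_force: 61.8
```

```bash
python3 -c "
from h import *;look('a4')"
```

```text
a4 t 6.1 psi 88.6 pos [4.804e-01 1.000e-04 1.278e-01] F [ 1.3 -0.6 -0.3] T [ 0.05 -0.14  0.01] open 0.0486 q7 -0.53
```

It has dropped at a lid yaw of about 97°: force went to zero and z fell 1.4 mm. Now following it down the rest of the drop.

arm_command(
  increments=[
    {"hand": 0.3, "delta_pos": [0, 0, -0.02], "turn": 0},
    {"hand": 0.3, "delta_pos": [0, 0, -0.02], "turn": 0},
    {"hand": 0.3, "delta_pos": [0, 0, -0.01], "turn": 0},
    {"hand": 0.3, "delta_pos": [0, 0, 0], "turn": 0},
  ],
)

```text
time: 6.55
eef_pos: [0.4804, 0.0003, 0.1254]
eef_rot: [0.0, 0.715, 0.699, 0.0]
wrist_force: [0.5, 0.8, 3.7]
opening: 0.0487
grip_force: 62.4
```

arm_command(
  increments=[
    {"hand": 0.3, "delta_pos": [0, 0, -0.01], "turn": 0},
    {"hand": 0.3, "delta_pos": [0, 0, -0.01], "turn": 0},
    {"hand": 0.3, "delta_pos": [0, 0, 0], "turn": 0},
  ],
)

```text
time: 6.85
eef_pos: [0.4804, 0.0003, 0.1251]
eef_rot: [0.001, 0.715, 0.699, 0.0]
wrist_force: [-1.3, -1.2, 12.8]
opening: 0.049
grip_force: 63.2
```

Total drop 4.0 mm, so the lid origin is about 89.6 mm: it's in the thread. Turning forward now, lowering 0.16 mm per 4°.

arm_command(
  increments=[
    {"hand": 0.3, "delta_pos": [0, 0, 0.01], "turn": 0},
    {"hand": 0.3, "delta_pos": [0, 0, -0.0032], "turn": -1},
    {"hand": 0.3, "delta_pos": [0, 0, -0.0032], "turn": -1},
    {"hand": 0.3, "delta_pos": [0, 0, -0.0032], "turn": -1},
    {"hand": 0.3, "delta_pos": [0, 0, -0.0032], "turn": -1},
    {"hand": 0.3, "delta_pos": [0, 0, -0.0032], "turn": -1},
    {"hand": 0.3, "delta_pos": [0, 0, 0], "turn": 0},
  ],
)

```text
time: 7.55
eef_pos: [0.4812, 0.0009, 0.1245]
eef_rot: [0.001, 0.826, 0.563, 0.001]
wrist_force: [0.7, 1.1, 6.3]
opening: 0.0486
grip_force: 62.4
```

```bash
python3 -c "
from h import *;look('a5')"
```

```text
a5 t 7.55 psi 68.6 pos [0.4812 0.0009 0.1245] F [0.7 1.1 6.3] T [ 0.21 -0.18 -0.09] open 0.0486 q7 -0.78
```

Smooth: −20°, z 0.8 mm lower, light force.

arm_command(
  increments=[
    {"hand": 0.3, "delta_pos": [0, 0, -0.0032], "turn": -1},
    {"hand": 0.3, "delta_pos": [0, 0, -0.0032], "turn": -1},
    {"hand": 0.3, "delta_pos": [0, 0, -0.0032], "turn": -1},
    {"hand": 0.3, "delta_pos": [0, 0, -0.0032], "turn": -1},
    {"hand": 0.3, "delta_pos": [0, 0, -0.0032], "turn": -1},
    {"hand": 0.3, "delta_pos": [0, 0, -0.0032], "turn": -1},
    {"hand": 0.3, "delta_pos": [0, 0, -0.0032], "turn": -1},
    {"hand": 0.3, "delta_pos": [0, 0, -0.0032], "turn": -1},
    {"hand": 0.3, "delta_pos": [0, 0, -0.0032], "turn": -1},
    {"hand": 0.3, "delta_pos": [0, 0, -0.0032], "turn": -1},
  ],
)

```text
time: 8.6
eef_pos: [0.4814, 0.0005, 0.1229]
eef_rot: [0.0, 0.969, 0.246, 0.001]
wrist_force: [1.8, 0.6, 7.2]
opening: 0.0488
grip_force: 62.4
```

arm_command(
  increments=[
    {"hand": 0.3, "delta_pos": [0, 0, -0.0032], "turn": -1},
    {"hand": 0.3, "delta_pos": [0, 0, -0.0032], "turn": -1},
    {"hand": 0.3, "delta_pos": [0, 0, -0.0032], "turn": -1},
    {"hand": 0.3, "delta_pos": [0, 0, -0.0032], "turn": -1},
    {"hand": 0.3, "delta_pos": [0, 0, -0.0032], "turn": -1},
    {"hand": 0.3, "delta_pos": [0, 0, -0.0032], "turn": -1},
    {"hand": 0.3, "delta_pos": [0, 0, -0.0032], "turn": -1},
    {"hand": 0.3, "delta_pos": [0, 0, -0.0032], "turn": -1},
    {"hand": 0.3, "delta_pos": [0, 0, -0.0032], "turn": -1},
    {"hand": 0.3, "delta_pos": [0, 0, -0.0032], "turn": -1},
  ],
)

```text
time: 9.6
eef_pos: [0.4811, 0.0, 0.1212]
eef_rot: [-0.0, 0.995, -0.1, 0.001]
wrist_force: [-0.1, -1.3, 7.3]
opening: 0.0487
grip_force: 62.4
```

```bash
python3 -c "
from h import *;look('a6')
from plant import r;print(r.state()['qpos'].round(2))"
```

```text
a6 t 9.6 psi 348.5 pos [0.4811 0.     0.1212] F [-0.1 -1.3  7.3] T [-0.16 -0.15  0.09] open 0.0487 q7 -1.69
[-0.13  0.6   0.1   2.1  -0.14  0.44 -1.7 ]
```

arm_command(
  increments=[
    {"hand": 0.3, "delta_pos": [0, 0, -0.0032], "turn": -1},
    {"hand": 0.3, "delta_pos": [0, 0, -0.0032], "turn": -1},
    {"hand": 0.3, "delta_pos": [0, 0, -0.0032], "turn": -1},
    {"hand": 0.3, "delta_pos": [0, 0, -0.0032], "turn": -1},
    {"hand": 0.3, "delta_pos": [0, 0, -0.0032], "turn": -1},
    {"hand": 0.3, "delta_pos": [0, 0, -0.0032], "turn": -1},
    {"hand": 0.3, "delta_pos": [0, 0, -0.0032], "turn": -1},
    {"hand": 0.3, "delta_pos": [0, 0, -0.0032], "turn": -1},
    {"hand": 0.3, "delta_pos": [0, 0, -0.0032], "turn": -1},
    {"hand": 0.3, "delta_pos": [0, 0, -0.0032], "turn": -1},
  ],
)

```text
time: 10.65
eef_pos: [0.4808, 0.0001, 0.1196]
eef_rot: [-0.0, 0.901, -0.434, 0.001]
wrist_force: [0.1, 0.5, 7.6]
opening: 0.0488
grip_force: 62.4
```

```bash
python3 -c "
from h import *;look('a7')
from plant import r;print(r.state()['qpos'].round(2))"
```

```text
a7 t 10.65 psi 308.5 pos [4.808e-01 1.000e-04 1.196e-01] F [0.1 0.5 7.6] T [-0.15  0.02  0.14] open 0.0488 q7 -2.14
[-0.25  0.62  0.29  2.11 -0.38  0.46 -2.15]
```

arm_command(
  increments=[
    {"hand": 0.3, "delta_pos": [0, 0, -0.0032], "turn": -1},
    {"hand": 0.3, "delta_pos": [0, 0, -0.0032], "turn": -1},
    {"hand": 0.3, "delta_pos": [0, 0, -0.0032], "turn": -1},
    {"hand": 0.3, "delta_pos": [0, 0, -0.0032], "turn": -1},
    {"hand": 0.3, "delta_pos": [0, 0, -0.0032], "turn": -1},
    {"hand": 0.3, "delta_pos": [0, 0, -0.0032], "turn": -1},
    {"hand": 0.3, "delta_pos": [0, 0, -0.0032], "turn": -1},
    {"hand": 0.3, "delta_pos": [0, 0, -0.0032], "turn": -1},
    {"hand": 0.3, "delta_pos": [0, 0, -0.0032], "turn": -1},
    {"hand": 0.3, "delta_pos": [0, 0, -0.0032], "turn": -1},
    {"hand": 0.3, "delta_pos": [0, 0, 0], "turn": 0},
  ],
)

```text
time: 11.8
eef_pos: [0.4807, 0.0004, 0.118]
eef_rot: [0.001, -0.698, 0.716, -0.0]
wrist_force: [-0.8, 0.6, 7.6]
opening: 0.0488
grip_force: 62.6
```

```bash
python3 -c "
from h import *;look('a8')
from plant import r;print(r.state()['qpos'].round(2))"
```

```text
a8 t 11.8 psi 268.5 pos [4.807e-01 4.000e-04 1.180e-01] F [-0.8  0.6  7.6] T [ 0.11  0.04 -0.12] open 0.0488 q7 -2.61
[-0.38  0.66  0.47  2.11 -0.61  0.51 -2.6 ]
```

Half a turn done (180°, z down 7.2 mm as expected). Releasing and turning the open hand back 180°.

arm_command(
  increments=[
    {"hand": 0.8, "delta_pos": [0, 0, 0], "turn": 0},
    {"hand": 1, "delta_pos": [0, 0, 0], "turn": 0},
    {"hand": 1, "delta_pos": [0, 0, 0], "turn": 0},
    {"hand": 1, "delta_pos": [0, 0, 0], "turn": 0},
    {"hand": 1, "delta_pos": [0, 0, 0], "turn": 0},
    {"hand": 1, "delta_pos": [0, 0, 0], "turn": 1},
    {"hand": 1, "delta_pos": [0, 0, 0], "turn": 1},
    {"hand": 1, "delta_pos": [0, 0, 0], "turn": 1},
    {"hand": 1, "delta_pos": [0, 0, 0], "turn": 1},
    {"hand": 1, "delta_pos": [0, 0, 0], "turn": 1},
  ],
)

```text
time: 12.85
eef_pos: [0.48, 0.0001, 0.1173]
eef_rot: [0.0, 0.813, -0.582, -0.0]
wrist_force: [0.2, -0.2, -0.0]
opening: 0.0857
grip_force: 0.0
```

```bash
python3 -c "
from h import *;look('b1')"
```

```text
b1 t 12.85 psi 288.8 pos [4.800e-01 1.000e-04 1.173e-01] F [ 0.2 -0.2 -0. ] T [ 0.02 -0.    0.04] open 0.0857 q7 -2.37
```

View pics/b1.png

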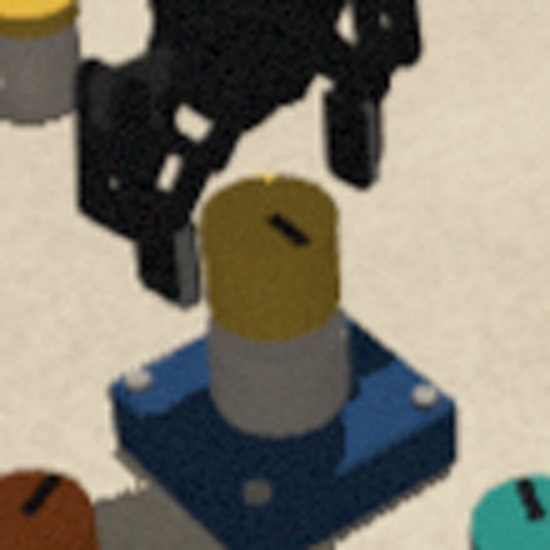

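The lid is lower on the jar and the open fingers are clear of it. Its strip runs from (270,213) to (309,243). Continuing the hand's return.

```bash
python3 - <<'E'
from h import *
s=dict(np.load("pics/b1.npz"))
f=lambda p:onz(s,p[0]/5+179.6,p[1]/5+169.6,.122)
d=f((309,243))-f((270,216));print(np.degrees(np.arctan2(d[1],d[0])),np.linalg.norm(d),f((270,216)))
E
```

```text
-77.58896059943335 0.021953874054842202 [ 0.4809055 -0.0009563  0.122    ]
```

arm_command(
  increments=[
    {"hand": 1, "delta_pos": [0, 0, 0], "turn": 1},
    {"hand": 1, "delta_pos": [0, 0, 0], "turn": 1},
    {"hand": 1, "delta_pos": [0, 0, 0], "turn": 1},
    {"hand": 1, "delta_pos": [0, 0, 0], "turn": 1},
    {"hand": 1, "delta_pos": [0, 0, 0], "turn": 1},
    {"hand": 1, "delta_pos": [0, 0, 0], "turn": 1},
    {"hand": 1, "delta_pos": [0, 0, 0], "turn": 1},
    {"hand": 1, "delta_pos": [0, 0, 0], "turn": 1},
    {"hand": 1, "delta_pos": [0, 0, 0], "turn": 1},
    {"hand": 1, "delta_pos": [0, 0, 0], "turn": 1},
  ],
)

```text
time: 13.9
eef_pos: [0.48, 0.0001, 0.1172]
eef_rot: [0.0, 0.963, -0.269, -0.0]
wrist_force: [0.3, -0.3, 1.0]
opening: 0.0857
grip_force: 0.0
```

arm_command(
  increments=[
    {"hand": 1, "delta_pos": [0, 0, 0], "turn": 1},
    {"hand": 1, "delta_pos": [0, 0, 0], "turn": 1},
    {"hand": 1, "delta_pos": [0, 0, 0], "turn": 1},
    {"hand": 1, "delta_pos": [0, 0, 0], "turn": 1},
    {"hand": 1, "delta_pos": [0, 0, 0], "turn": 1},
    {"hand": 1, "delta_pos": [0, 0, 0], "turn": 1},
    {"hand": 1, "delta_pos": [0, 0, 0], "turn": 1},
    {"hand": 1, "delta_pos": [0, 0, 0], "turn": 1},
    {"hand": 1, "delta_pos": [0, 0, 0], "turn": 1},
    {"hand": 1, "delta_pos": [0, 0, 0], "turn": 1},
  ],
)

```text
time: 14.9
eef_pos: [0.4799, 0.0, 0.1172]
eef_rot: [0.0, 0.997, 0.076, -0.0]
wrist_force: [0.3, -0.6, 0.4]
opening: 0.0851
grip_force: 0.0
```

arm_command(
  increments=[
    {"hand": 1, "delta_pos": [0, 0, 0], "turn": 1},
    {"hand": 1, "delta_pos": [0, 0, 0], "turn": 1},
    {"hand": 1, "delta_pos": [0, 0, 0], "turn": 1},
    {"hand": 1, "delta_pos": [0, 0, 0], "turn": 1},
    {"hand": 1, "delta_pos": [0, 0, 0], "turn": 1},
    {"hand": 1, "delta_pos": [0, 0, 0], "turn": 1},
    {"hand": 1, "delta_pos": [0, 0, 0], "turn": 1},
    {"hand": 1, "delta_pos": [0, 0, 0], "turn": 1},
    {"hand": 1, "delta_pos": [0, 0, 0], "turn": 1},
    {"hand": 1, "delta_pos": [0, 0, 0], "turn": 1},
  ],
)

```text
time: 15.9
eef_pos: [0.4799, -0.0, 0.1172]
eef_rot: [0.0, 0.911, 0.413, -0.0]
wrist_force: [-0.5, 0.2, -0.2]
opening: 0.0854
grip_force: 0.0
```

arm_command(
  increments=[
    {"hand": 1, "delta_pos": [0, 0, 0], "turn": 1},
    {"hand": 1, "delta_pos": [0, 0, 0], "turn": 1},
    {"hand": 1, "delta_pos": [0, 0, 0], "turn": 1},
    {"hand": 1, "delta_pos": [0, 0, 0], "turn": 1},
    {"hand": 1, "delta_pos": [0, 0, 0], "turn": 1},
    {"hand": 1, "delta_pos": [0, 0, 0], "turn": 1},
    {"hand": 1, "delta_pos": [0, 0, 0], "turn": 1},
    {"hand": 1, "delta_pos": [0, 0, 0], "turn": 1},
    {"hand": 1, "delta_pos": [0, 0, 0], "turn": 1},
    {"hand": 1, "delta_pos": [0, 0, 0], "turn": 1},
    {"hand": 1, "delta_pos": [0, 0, 0], "turn": 0},
  ],
)

```text
time: 17.0
eef_pos: [0.4799, -0.0001, 0.1172]
eef_rot: [-0.0, 0.716, 0.698, -0.0]
wrist_force: [-0.4, 0.5, -0.4]
opening: 0.0852
grip_force: 0.0
```

```bash
python3 -c "
from h import *;look('b2')
from plant import r;print(r.state()['qpos'].round(2))"
```

```text
b2 t 17.0 psi 88.6 pos [ 4.799e-01 -1.000e-04  1.172e-01] F [-0.4  0.5 -0.4] T [0.05 0.04 0.03] open 0.0852 q7 -0.55
[ 0.19  0.63 -0.37  2.09  0.46  0.5  -0.55]
```

arm_command(
  increments=[
    {"hand": 0.5, "delta_pos": [0, 0, 0.01], "turn": 0},
    {"hand": 0.3, "delta_pos": [0, 0, 0], "turn": 0},
    {"hand": 0.3, "delta_pos": [0, 0, 0], "turn": 0},
    {"hand": 0.3, "delta_pos": [0, 0, 0], "turn": 0},
    {"hand": 0.3, "delta_pos": [0, 0, 0], "turn": 0},
    {"hand": 0.3, "delta_pos": [0, 0, 0], "turn": 0},
    {"hand": 0.3, "delta_pos": [0, 0, -0.0032], "turn": -1},
    {"hand": 0.3, "delta_pos": [0, 0, -0.0032], "turn": -1},
    {"hand": 0.3, "delta_pos": [0, 0, -0.0032], "turn": -1},
    {"hand": 0.3, "delta_pos": [0, 0, -0.0032], "turn": -1},
    {"hand": 0.3, "delta_pos": [0, 0, -0.0032], "turn": -1},
  ],
)

```text
time: 18.15
eef_pos: [0.4805, 0.0002, 0.1174]
eef_rot: [0.0, 0.827, 0.563, 0.0]
wrist_force: [-1.2, -0.9, 5.1]
opening: 0.0487
grip_force: 61.0
```

```bash
python3 -c "
from h import *;look('b3')"
```

```text
b3 t 18.15 psi 68.5 pos [4.805e-01 2.000e-04 1.174e-01] F [-1.2 -0.9  5.1] T [-0.1   0.12  0.1 ] open 0.0487 q7 -0.79
```

arm_command(
  increments=[
    {"hand": 0.3, "delta_pos": [0, 0, -0.0032], "turn": -1},
    {"hand": 0.3, "delta_pos": [0, 0, -0.0032], "turn": -1},
    {"hand": 0.3, "delta_pos": [0, 0, -0.0032], "turn": -1},
    {"hand": 0.3, "delta_pos": [0, 0, -0.0032], "turn": -1},
    {"hand": 0.3, "delta_pos": [0, 0, -0.0032], "turn": -1},
    {"hand": 0.3, "delta_pos": [0, 0, -0.0032], "turn": -1},
    {"hand": 0.3, "delta_pos": [0, 0, -0.0032], "turn": -1},
    {"hand": 0.3, "delta_pos": [0, 0, -0.0032], "turn": -1},
    {"hand": 0.3, "delta_pos": [0, 0, -0.0032], "turn": -1},
    {"hand": 0.3, "delta_pos": [0, 0, -0.0032], "turn": -1},
  ],
)

```text
time: 19.2
eef_pos: [0.4803, 0.0005, 0.1158]
eef_rot: [-0.0, 0.969, 0.246, 0.0]
wrist_force: [-0.8, 0.8, 6.1]
opening: 0.0487
grip_force: 61.0
```

arm_command(
  increments=[
    {"hand": 0.3, "delta_pos": [0, 0, -0.0032], "turn": -1},
    {"hand": 0.3, "delta_pos": [0, 0, -0.0032], "turn": -1},
    {"hand": 0.3, "delta_pos": [0, 0, -0.0032], "turn": -1},
    {"hand": 0.3, "delta_pos": [0, 0, -0.0032], "turn": -1},
    {"hand": 0.3, "delta_pos": [0, 0, -0.0032], "turn": -1},
    {"hand": 0.3, "delta_pos": [0, 0, -0.0032], "turn": -1},
    {"hand": 0.3, "delta_pos": [0, 0, -0.0032], "turn": -1},
    {"hand": 0.3, "delta_pos": [0, 0, -0.0032], "turn": -1},
    {"hand": 0.3, "delta_pos": [0, 0, -0.0032], "turn": -1},
    {"hand": 0.3, "delta_pos": [0, 0, -0.0032], "turn": -1},
  ],
)

```text
time: 20.2
eef_pos: [0.4803, 0.0008, 0.1142]
eef_rot: [-0.0, 0.995, -0.1, 0.0]
wrist_force: [-0.7, 1.6, 6.4]
opening: 0.0491
grip_force: 61.0
```

arm_command(
  increments=[
    {"hand": 0.3, "delta_pos": [0, 0, -0.0032], "turn": -1},
    {"hand": 0.3, "delta_pos": [0, 0, -0.0032], "turn": -1},
    {"hand": 0.3, "delta_pos": [0, 0, -0.0032], "turn": -1},
    {"hand": 0.3, "delta_pos": [0, 0, -0.0032], "turn": -1},
    {"hand": 0.3, "delta_pos": [0, 0, -0.0032], "turn": -1},
    {"hand": 0.3, "delta_pos": [0, 0, -0.0032], "turn": -1},
    {"hand": 0.3, "delta_pos": [0, 0, -0.0032], "turn": -1},
    {"hand": 0.3, "delta_pos": [0, 0, -0.0032], "turn": -1},
    {"hand": 0.3, "delta_pos": [0, 0, -0.0032], "turn": -1},
    {"hand": 0.3, "delta_pos": [0, 0, -0.0032], "turn": -1},
  ],
)

```text
time: 21.2
eef_pos: [0.4804, 0.001, 0.1126]
eef_rot: [-0.001, 0.901, -0.434, 0.0]
wrist_force: [-0.4, 2.4, 5.2]
opening: 0.0487
grip_force: 61.0
```

```bash
python3 -c "
from h import *;look('b4')
from plant import r;print(r.state()['qpos'].round(2))"
```

```text
b4 t 21.2 psi 308.6 pos [0.4804 0.001  0.1126] F [-0.4  2.4  5.2] T [ 0.39 -0.02  0.08] open 0.0487 q7 -2.14
[-0.25  0.64  0.28  2.11 -0.39  0.44 -2.14]
```

arm_command(
  increments=[
    {"hand": 0.3, "delta_pos": [0, 0, -0.0032], "turn": -1},
    {"hand": 0.3, "delta_pos": [0, 0, -0.0032], "turn": -1},
    {"hand": 0.3, "delta_pos": [0, 0, -0.0032], "turn": -1},
    {"hand": 0.3, "delta_pos": [0, 0, -0.0032], "turn": -1},
    {"hand": 0.3, "delta_pos": [0, 0, -0.0032], "turn": -1},
    {"hand": 0.3, "delta_pos": [0, 0, -0.0032], "turn": -1},
    {"hand": 0.3, "delta_pos": [0, 0, -0.0032], "turn": -1},
    {"hand": 0.3, "delta_pos": [0, 0, -0.0032], "turn": -1},
    {"hand": 0.3, "delta_pos": [0, 0, -0.0032], "turn": -1},
    {"hand": 0.3, "delta_pos": [0, 0, -0.0032], "turn": -1},
    {"hand": 0.3, "delta_pos": [0, 0, 0], "turn": 0},
    {"hand": 0.3, "delta_pos": [0, 0, 0], "turn": 0},
  ],
)

```text
time: 22.45
eef_pos: [0.4806, 0.0006, 0.111]
eef_rot: [0.001, -0.699, 0.715, -0.0]
wrist_force: [-0.5, 0.6, 5.7]
opening: 0.0483
grip_force: 61.1
```

```bash
python3 -c "
from h import *;look('b5')
from plant import vision
s=vision.snapshot('wrist');np.savez('pics/w5.npz',**s)
c=s['color'][130:330,184:384,::-1]
cv2.imwrite('pics/fin.png',np.hstack([cv2.resize(c,(400,400)),cv2.resize(cv2.imread('pics/b5.png'),(400,400))]))"
```

```text
b5 t 22.45 psi 268.7 pos [0.4806 0.0006 0.111 ] F [-0.5  0.6  5.7] T [ 0.22  0.03 -0.1 ] open 0.0483 q7 -2.59
```

View pics/fin.png

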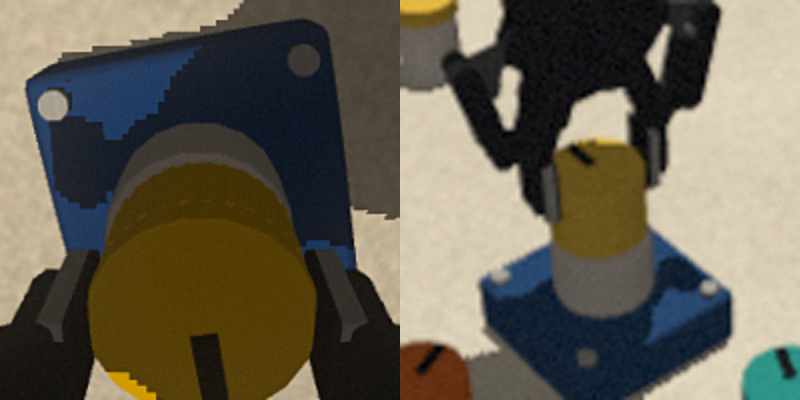

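The lid sits low on the jar, held in both pads. The strip starts at (204,335) and heads to (212,397) in the wrist crop, and runs from (593,163) to (569,147) in the side crop. Checking the yaw.

```bash
python3 - <<'E'
from h import *
s=dict(np.load("pics/b5.npz"));f=lambda p:onz(s,(p[0]-400)/3.636+179.6,p[1]/3.636+169.6,.115)
a,b=f((593,163)),f((569,147));d=b-a;print(a,b,np.degrees(np.arctan2(d[1],d[0])))
s=dict(np.load("pics/w5.npz"));f=lambda p:onz(s,p[0]/2+184,p[1]/2+130,.115,True)
a,b=f((204,335)),f((212,397));d=b-a;print(a,b,np.degrees(np.arctan2(d[1],d[0])))
# lid height: seam of lid bottom vs start from side view, TCP travel
E
```

```text
[0.48101448 0.00387167 0.115     ] [0.47657234 0.02224813 0.115     ] 103.58939798388108
[0.47864905 0.00301493 0.115     ] [0.47716608 0.02015461 0.115     ] 94.94505847468187
```

Yaw is back to about 97–100°, a full turn from the drop, and the total descent is 14.3 mm as expected. Handing in.

```bash
python3 -c "
from plant import r;print(r.job_done())"
```

```text
the job is handed in; nothing more can be done
None
```

The lid dropped into the thread after about 70° backward, was turned one full turn forward with one regrasp at the half turn, and was handed in still gripped and not tight; the arm never went near the pots or the rack.

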